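Rock-test a stool seat with a straightedge and seat its proud slat

ROBOT

A 6-joint arm with a two-finger parallel gripper is mounted at the origin on the work surface. World frame = base frame: x ahead of the robot, y to its left, z up, the work surface at z = 0. Lengths are in mm, angles in rad, forces in N, time in s.
With the tool pointing down it reaches from about 275 to 750 mm from the base axis. Payload 10.2 kg.
Tool frame: the origin (TCP) lies at the very end of the fingers, on their centre line; the grasp point (between the pads) lies 19 mm behind it; z points along the fingers, y is the line along which they close (so a half turn about z gives the same grasp; the last joint's range is limited). The gripper opens to 85 mm and grips with 20 to 120 N. Pads are 22 mm wide; open, the fingers measure 114 mm over their backs; the gripper's body (76 mm by 85 mm) begins 54 mm behind the grasp point. The pads swing forward as they close: fully open they stand 13 mm farther back than shut.
Start: joints at [-1.534, 0.313, 1.498, -0, 1.331, -0.223], TCP at [134.852, -507.391, 231.294] pointing down, gripper open.
Joint ranges: [-2.94, 2.94], [-0.97, 2.17], [0.19, 2.56], [-1.23, 4.37], [0.02, 3.11], [-2.88, 2.88]. Speed limits (rad/s): [2.39, 2.39, 3.01, 3.14, 3.14, 3.14].

INTERFACE

Orientations are given as a unit quaternion [w, x, y, z].
In Python, from rig import ctrl, vision gives the robot as it stands. The module is installed in compiled form; this text tells all that it offers.
- The arm moves only by the tool play_rows, never from a script. Its arguments are lists of equal length, an entry for each row: "translation": the shift along the tool's x, y, z in m, a list of three; "rotation": the turn, a rotation vector about the tool's x, y, z in rad, a list of three; "gripper": the gripper's target within -1 to 1 (shut at 1, half-way at 0, fully open at -1). A call has 1 to 10 rows; each row is the pose to reach, as a shift and turn from the pose commanded when the call began, along the tool's axes at that moment; what a row does not reach only later rows make up. A row lasts 1/8 s, in which the tool goes at most 62.5 mm and 10.7 degrees, less where a joint would pass 70% of its speed; a pose out of reach is approached as far as the arm can. A call with a gripper value outside its range is refused whole. The fingers move at their own pace and stop on an object; "force" is the grip in N (left out, the last holds). Time passes only in rows, so rows that repeat a pose let the fingers close. It gives the time, the measured TCP pose, the force, the opening and the grip force at its end, in the units of the state.
- ctrl.sense(): the state, without advancing time (a new reading comes with each control period).
- vision.capture(name): name is "scene" or "top" or "wrist"; returns a dict with "pixels" (384x512x3 uint8, red, green, blue), "vfov" (degrees; the focal length in pixels is half the picture's height over the tangent of half this angle, whatever the lens; pixels are square), "cx", "cy" (the principal point, pixels), "rvec" (rotation vector, rad) and "tvec" (3), from world to camera coordinates, as OpenCV has them; the wrist camera has in their place "mount" (4x4, takes a point from camera to tool coordinates, whose origin is the TCP and whose axes are the flange's). Camera axes: x right, y down, z forward; pixel columns grow to the right and rows downward; lengths in mm; the calibration is good to about 2 mm. A picture is of the moment at which its call begins: read the wrist's pose just before it. There is no depth.
- ctrl.finish_job(): hands the job in; it is judged then, once.
The state is a dict: "time_s": time; "joints": joint angles; "dq": joint speeds; "tau": joint torques, N m; "eef_pos": TCP position; "ee_rot": TCP orientation; "force": force on the tool from outside, world axes, zero at the start; "wrist_torque": the same for the moment, N m; "grip_width": opening from 0.0 (shut) to 1.0 (fully open); "grip_force": force on a finger pad.
Only numpy, scipy, OpenCV 4.12 (cv2) and the standard library are available. Lean on these libraries where they do the work, as an engineer would, in place of code of your own. Each camera call takes 0.05 s, during which the arm holds its last target. There are 200 camera calls.

TASK

Lay the aluminium bar flat across the stool seat, from the left outer board over the loose slat to the right outer board, and let go; then press lightly on its left end and after that on its right end, to feel how it rocks on the slat. Push the slat home through the bar until the bar no longer rocks, check by pressing lightly on the left end and then the right end again, and leave the bar lying there. Keep every push gentle so as not to bruise the wood, and leave the other things on the bench alone.

Things in the scene. Friction and masses are not known exactly. Their poses are not given: they have to be found in the camera images.
- seat: Stool seat in assembly, plain wood, 180 (its x) by 280 mm (y) by 45 mm high, held on a stiff 12 mm rubber pad: it gives straight down, under a millimetre or so. Origin: centre of its underside, 12 mm above the bench; +y is the robot's left, within 0.25 rad. Its face is two fixed outer boards 60 mm wide (|y| 80 to 140 mm), 57 mm above the bench. Over 25 N in all between bar and seat bruises the wood, at the ends over 18 N.
- seat_mid (a point): Middle of the opening, level with the face. In the opening runs a loose slat, 170 mm along the seat's x and 40 mm wide, proud of the face by an unknown 3 to 6 mm, its centre line anywhere within 45 mm to the left or right of this point. It is tight: it slides only straight down, stays where left, takes about 12 N to move and stops flush with the face.
- left_board (a point): Point on the face of the left outer board (+y side of the seat), 125 mm from the seat's centre line, 57 mm above the bench. While the slat is proud, a bar pressed down at this end touches the outer edge of this board and the near long edge of the slat, and its other end stands up.
- right_board (a point): Point on the face of the right outer board (-y side), 125 mm from the seat's centre line, 57 mm above the bench; the bar rocks over to this side likewise.
- bar: The straightedge: loose plain aluminium bar, 300 mm long (its x), 24 mm wide (its y), 15 mm thick (z), about 0.2 kg. Origin: centre of its underside. It starts lying on the bench to the left of the seat, its length pointing roughly away from the robot.
- bar_end_a (a point): Point on the bar's underside, 135 mm from its middle along +x (15 mm from the tip): one of the two ends to press.
- bar_end_b (a point): Point on the bar's underside, 135 mm from its middle along -x (15 mm from the tip): the other end to press.
- tub: Bystander: white-lidded glue tub, 90 mm across, 100 mm high. Origin: centre of its underside.
- tub_lid: Bystander: flat round lid, 96 mm across, 10 mm thick. Origin: centre of its underside.
- mug: Bystander: mug, 84 mm across, 95 mm high. Origin: centre of its underside.
- glue: Bystander: glue bottle, 60 mm across, 170 mm high. Origin: centre of its underside.
- brush: Bystander: brush lying to the right of the seat. Origin: on its underside.
- tape: Bystander: empty cardboard tape core, 90 mm across, 25 mm high. Origin: centre of its underside.
- offcut: Bystander: wooden offcut, 130 x 45 x 20 mm, lying to the right of the seat. Origin: centre of its underside.

How it is judged:
By the outcome, as a careful person would: the job done as asked, in the order asked, and still so for the second after the job is handed in, with the robot touching nothing.
It also fails if it takes over 67 s, if anything falls off the work surface, if the arm or the gripper's body presses on something with over 40 N, if the wrist force passes 120 N, or if a joint passes its speed limit or range.

## Working session

There is one attempt and no reset: what is moved stays moved. The work goes in short steps, Python scripts to look and compute and a tool call to move; the robot and the scene stay as the last step left them, time stands still between calls to the robot, and variables do not carry over. Pictures are saved under pics/ and viewed, at most 10 in all, crops included, and the job is handed in when it is done.

Besides the shell and the picture viewer there is one more tool, called after "Call:" in YAML: its name, and indented under it one key for each argument. play_rows: Moves the arm, as the interface text tells. Its arguments: {"type":"object","properties":{"translation":{"type":"array"},"rotation":{"type":"array"},"gripper":{"type":"array"},"force":{"type":"number"}},"required":["translation","rotation","gripper"]}

```bash
mkdir -p pics
cat > h.py <<'E'
import numpy as np, cv2
from rig import ctrl, vision
def cap(n,f=None):
    c=vision.capture(n)
    if f: cv2.imwrite('pics/'+f,cv2.cvtColor(c['pixels'],cv2.COLOR_RGB2BGR))
    return c
def ray(c,uv,z):
    f=c['pixels'].shape[0]/2/np.tan(np.radians(c['vfov'])/2)
    uv=np.atleast_2d(uv).astype(float)
    d=np.c_[(uv[:,0]-c['cx'])/f,(uv[:,1]-c['cy'])/f,np.ones(len(uv))]
    R=cv2.Rodrigues(np.array(c['rvec'],float))[0]; t=np.array(c['tvec'],float).ravel()
    o=-R.T@t; d=d@R
    return o+d*((z-o[2])/d[:,2])[:,None]
def proj(c,P):
    f=c['pixels'].shape[0]/2/np.tan(np.radians(c['vfov'])/2)
    R=cv2.Rodrigues(np.array(c['rvec'],float))[0]; q=np.atleast_2d(P)@R.T+np.array(c['tvec']).ravel()
    return np.c_[q[:,0]/q[:,2]*f+c['cx'],q[:,1]/q[:,2]*f+c['cy']]
E
python3 - <<'E'
from h import *
import pickle
a=cap('top','top0.png');b=cap('scene','scene0.png')
pickle.dump((a,b),open('c0.pkl','wb'))
for c in(a,b): print({k:v for k,v in c.items() if k!='pixels'})
print(ctrl.sense())
E
```

```text
{'vfov': 45.87224547928275, 'cx': 252.57707052168183, 'cy': 189.54505548132994, 'rvec': array([ 2.12191412, -2.12223472,  0.21282264]), 'tvec': array([  43.72417774,  581.30751589, 1522.83890482])}
{'vfov': 47.73592100846247, 'cx': 262.8235191092191, 'cy': 187.38180771394113, 'rvec': array([ 1.96621015,  1.54042829, -0.61426383]), 'tvec': array([-207.81893564, -361.23642052, 1918.87283623])}
{'time_s': 0.1, 'joints': array([-1.53439563e+00,  3.13372015e-01,  1.49835936e+00,  2.59118990e-05,
        1.33100184e+00, -2.23406550e-01]), 'dq': array([ 1.92258240e-03, -4.37923160e-05, -4.69219679e-03,  1.14779005e-03,
        6.91717769e-04,  5.04036451e-04]), 'tau': array([ 3.64840933e-03, -4.12904012e+01, -2.60141355e+01, -1.61195799e-04,
        3.04989604e-03,  1.35343282e-05]), 'eef_pos': array([ 134.85224197, -507.14854426,  230.8042361 ]), 'ee_rot': array([-5.66614722e-04,  9.91574621e-01,  1.29535501e-01,  6.57737640e-05]), 'force': array([-0.35094899, -0.04897492,  0.23965867]), 'wrist_torque': array([ 0.04586353, -0.05528917, -0.04284549]), 'grip_force': 0.0, 'grip_width': 1.001586484660755}
```

View pics/top0.png

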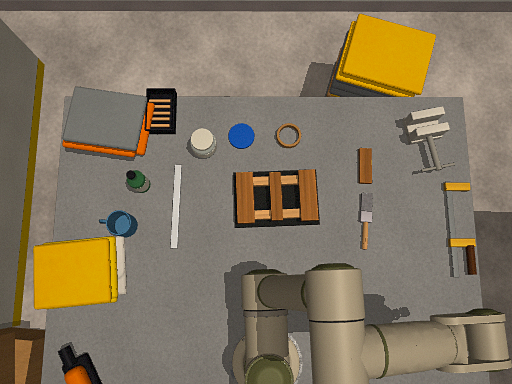

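View pics/scene0.png

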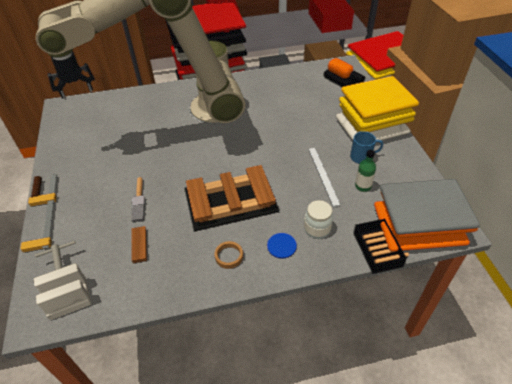

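The top view shows the white bar from about (178,165) to (174,248). The seat is centred near (277,197), with the slat near column 277. I'll measure both now.

Run:
```python
from h import *
import pickle
a,b=pickle.load(open('c0.pkl','rb'))
im=a['pixels']; hsv=cv2.cvtColor(im,cv2.COLOR_RGB2HSV)
def blobs(m,roi,z,c=a,amin=60):
    x0,y0,x1,y1=roi; mm=np.zeros_like(m); mm[y0:y1,x0:x1]=m[y0:y1,x0:x1]
    for k in cv2.findContours(mm,cv2.RETR_EXTERNAL,cv2.CHAIN_APPROX_NONE)[0]:
        if cv2.contourArea(k)<amin: continue
        r=cv2.minAreaRect(ray(c,k[:,0],z)[:,:2].astype(np.float32)); print(np.round(cv2.boundingRect(k)),np.round(r[0],1),np.round(r[1],1),round(r[2],2))
print('bar');blobs(((hsv[...,2]>170)&(hsv[...,1]<60)).astype(np.uint8)*255,(160,155,190,260),15)
print(hsv[197,230:325].tolist())
print(hsv[205,160:190].tolist())
big=cv2.resize(im[155:240,220:335],None,fx=6,fy=6,interpolation=cv2.INTER_CUBIC)
cv2.imwrite('pics/seat.png',big[...,::-1])
```

```text
bar
[171 165  10  83] [532.5 316.4] [ 23.1 294.7] 88.83
[[7, 25, 135], [25, 25, 132], [14, 30, 145], [27, 28, 90], [96, 71, 18], [130, 170, 9], [15, 131, 35], [14, 196, 160], [15, 194, 154], [14, 187, 161], [14, 180, 163], [14, 188, 141], [14, 184, 137], [13, 179, 155], [13, 190, 153], [15, 198, 160], [15, 191, 171], [14, 192, 150], [14, 186, 152], [15, 189, 150], [13, 185, 154], [14, 187, 157], [13, 188, 172], [13, 181, 151], [7, 98, 34], [170, 28, 27], [38, 102, 30], [60, 14, 37], [39, 53, 34], [36, 43, 30], [53, 68, 30], [17, 72, 32], [42, 36, 35], [38, 30, 34], [35, 38, 40], [26, 66, 31], [100, 43, 18], [50, 35, 22], [0, 0, 18], [75, 109, 14], [14, 163, 50], [15, 198, 160], [15, 186, 151], [14, 179, 157], [15, 196, 151], [13, 180, 129], [14, 186, 133], [15, 203, 141], [15, 190, 142], [15, 196, 146], [13, 185, 143], [15, 193, 189], [7, 92, 47], [110, 53, 29], [36, 80, 32], [24, 61, 42], [0, 21, 36], [75, 49, 31], [60, 34, 37], [42, 35, 36], [53, 43, 24], [0, 33, 39], [38, 26, 39], [15, 81, 38], [30, 71, 36], [165, 53, 29], [15, 128, 24], [130, 100, 23], [90, 35, 22], [8, 139, 22], [14, 188, 161], [14, 199, 158], [14, 194, 154], [14, 187, 158], [14, 199, 147], [13, 186, 140], [14, 195, 148], [14, 194, 155], [14, 185, 160], [15, 185, 171], [15, 198, 157], [14, 188, 148], [15, 200, 152], [16, 195, 149], [14, 184, 157], [15, 196, 164], [14, 199, 191], [8, 78, 36], [30, 6, 125], [21, 20, 126], [23, 25, 133], [19, 27, 133], [19, 21, 131], [19, 29, 140], [22, 22, 126]]
[[20, 23, 135], [18, 25, 133], [17, 28, 129], [28, 27, 125], [21, 25, 133], [22, 22, 128], [16, 24, 136], [12, 24, 136], [16, 29, 134], [16, 32, 134], [22, 29, 134], [19, 31, 139], [11, 32, 63], [20, 18, 215], [17, 21, 216], [24, 17, 211], [21, 17, 208], [19, 17, 214], [21, 18, 227], [17, 22, 105], [16, 27, 123], [16, 25, 131], [19, 28, 129], [21, 26, 127], [11, 26, 136], [24, 27, 131], [21, 20, 126], [16, 22, 128], [15, 30, 134], [21, 31, 132]]
```

View pics/seat.png

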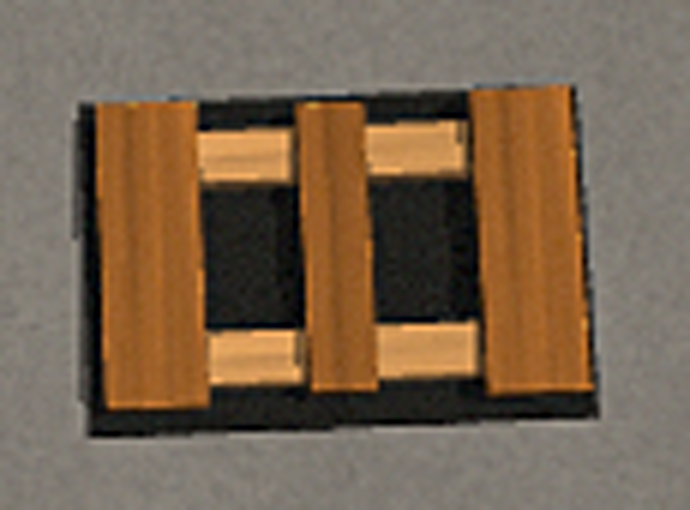

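```bash
cat >> h.py <<'E'
from scipy.spatial.transform import Rotation as Rn
def go(p,yaw,s=None):
    s=s or ctrl.sense(); w,x,y,z=s['ee_rot']; R=Rn.from_quat([x,y,z,w])
    T=Rn.from_matrix(np.array([[np.cos(yaw),np.sin(yaw),0],[np.sin(yaw),-np.cos(yaw),0],[0,0,-1]]))
    print('at',np.round(s['eef_pos'],1),'shift m',np.round(R.inv().apply(np.array(p)-s['eef_pos'])/1000,4),'turn',np.round((R.inv()*T).as_rotvec(),4))
E
python3 - <<'E'
from h import *
import pickle
a,b=pickle.load(open('c0.pkl','rb'))
def rects(c,roi,z):
    hsv=cv2.cvtColor(c['pixels'],cv2.COLOR_RGB2HSV)
    m=((hsv[...,1]>165)&(hsv[...,2]>70)&(hsv[...,0]<22)).astype(np.uint8)*255
    x0,y0,x1,y1=roi; mm=np.zeros_like(m); mm[y0:y1,x0:x1]=m[y0:y1,x0:x1]
    for k in cv2.findContours(mm,cv2.RETR_EXTERNAL,cv2.CHAIN_APPROX_NONE)[0]:
        if cv2.contourArea(k)<80: continue
        r=cv2.minAreaRect(ray(c,k[:,0],z)[:,:2].astype(np.float32)); print(cv2.boundingRect(k),np.round(r[0],1),np.round(r[1],1),round(r[2],2))
rects(a,(228,160,328,232),57); print(); rects(b,(180,150,285,235),57)
hsv=cv2.cvtColor(b['pixels'],cv2.COLOR_RGB2HSV)
m=np.zeros(hsv.shape[:2],np.uint8);m[140:210,300:345]=((hsv[...,2]>170)&(hsv[...,1]<60))[140:210,300:345]*255
k=max(cv2.findContours(m,0,1)[0],key=cv2.contourArea);r=cv2.minAreaRect(ray(b,k[:,0],15)[:,:2].astype(np.float32));print('bar scene',r)
go([532.5,316.4,120],-0.02)
E
```

```text
(269, 172, 14, 49) [559.9 -36.4] [169.4  39.7] 2.35
(236, 172, 19, 51) [555.4  70.8] [177.9  59.6] 2.37
(298, 170, 21, 51) [ 563.6 -148.6] [177.9  59.4] 2.43

(187, 178, 25, 44) [ 576.  -149.1] [193.5  62.2] 2.76
(221, 173, 21, 39) [567.2 -37.6] [178.7  42.1] 2.5
(247, 166, 28, 42) [567.6  67. ] [193.2  60.7] 2.62
bar scene ((532.628662109375, 315.0591735839844), (25.140304565429688, 299.4356689453125), 88.8414306640625)
at [ 134.9 -507.1  230.8] shift m [ 0.5958 -0.6936  0.1117] turn [-1.100e-03 -1.000e-04  2.798e-01]
```

Call:
play_rows:
  translation:
    - [0.596,-0.694,0.0]
    - [0.596,-0.694,0.0]
    - [0.596,-0.694,0.0]
    - [0.596,-0.694,0.0]
    - [0.596,-0.694,0.0]
    - [0.596,-0.694,0.0]
    - [0.596,-0.694,0.0]
    - [0.596,-0.694,0.0]
    - [0.596,-0.694,0.0]
    - [0.596,-0.694,0.0]
  rotation:
    - [0,0,0.28]
    - [0,0,0.28]
    - [0,0,0.28]
    - [0,0,0.28]
    - [0,0,0.28]
    - [0,0,0.28]
    - [0,0,0.28]
    - [0,0,0.28]
    - [0,0,0.28]
    - [0,0,0.28]
  gripper: [-1,-1,-1,-1,-1,-1,-1,-1,-1,-1]
  force: 40

```text
time_s: 1.35
eef_pos: [407.0, 57.7, 231.3]
ee_rot: [0.0, 1.0, -0.01, 0.0]
force: [0.6, -1.6, -0.2]
grip_width: 1.003
grip_force: 0.0
```

```bash
python3 -c "
from h import *
go([532.5,315.9,100],-0.02)"
```

```text
at [407.   57.7 231.3] shift m [ 0.1203 -0.2607  0.1313] turn [ 0.0002 -0.0005  0.0002]
```

Call:
play_rows:
  translation:
    - [0.12,-0.26,0.09]
    - [0.12,-0.26,0.09]
    - [0.12,-0.26,0.09]
    - [0.12,-0.26,0.13]
    - [0.12,-0.26,0.13]
    - [0.12,-0.26,0.13]
    - [0.12,-0.26,0.13]
    - [0.12,-0.26,0.13]
  rotation:
    - [0,0,0]
    - [0,0,0]
    - [0,0,0]
    - [0,0,0]
    - [0,0,0]
    - [0,0,0]
    - [0,0,0]
    - [0,0,0]
  gripper: [-1,-1,-1,-1,-1,-1,-1,-1]

```text
time_s: 2.35
eef_pos: [532.2, 312.2, 102.9]
ee_rot: [-0.0, 1.0, -0.011, 0.001]
force: [-0.5, 0.5, -0.8]
grip_width: 0.998
grip_force: 0.0
```

```bash
python3 -c "
from h import *
go([532.5,315.9,4],-0.02)
print(ctrl.sense()['force'])"
```

```text
at [532.2 312.2 102.9] shift m [ 0.     -0.0037  0.0989] turn [-0.0007 -0.002  -0.0012]
[-0.46748995  0.46839869 -0.75114188]
```

Call:
play_rows:
  translation:
    - [0.0,-0.003,0.03]
    - [0.0,-0.003,0.06]
    - [0.0,-0.003,0.07]
    - [0.0,-0.003,0.07]
    - [0.0,-0.003,0.07]
    - [0.0,-0.003,0.07]
  rotation:
    - [0,0,0]
    - [0,0,0]
    - [0,0,0]
    - [0,0,0]
    - [0,0,0]
    - [0,0,0]
  gripper: [-1,-1,-1,-1,-1,-1]

```text
time_s: 3.1
eef_pos: [532.4, 316.1, 32.4]
ee_rot: [-0.0, 1.0, -0.01, 0.001]
force: [-0.1, 0.2, 0.6]
grip_width: 1.005
grip_force: 0.0
```

```bash
python3 -c "
from h import *
go([532.5,315.9,5],-0.02)
print(ctrl.sense()['force'])"
```

```text
at [532.4 316.1  32.4] shift m [0.0001 0.0002 0.0274] turn [-0.0006 -0.0016 -0.0003]
[-0.11635031  0.17282735  0.59129381]
```

Call:
play_rows:
  translation:
    - [0.0,0.0,0.014]
    - [0.0,0.0,0.027]
    - [0.0,0.0,0.027]
    - [0.0,0.0,0.027]
    - [0.0,0.0,0.027]
    - [0.0,0.0,0.027]
    - [0.0,0.0,0.027]
    - [0.0,0.0,0.027]
    - [0.0,0.0,0.027]
    - [0.0,0.0,0.027]
  rotation:
    - [0,0,0]
    - [0,0,0]
    - [0,0,0]
    - [0,0,0]
    - [0,0,0]
    - [0,0,0]
    - [0,0,0]
    - [0,0,0]
    - [0,0,0]
    - [0,0,0]
  gripper: [-1,-1,-1,0.3,0.6,0.8,0.8,0.8,0.8,0.8]
  force: 50

```text
time_s: 4.35
eef_pos: [532.1, 316.0, 4.8]
ee_rot: [-0.0, 1.0, -0.01, 0.0]
force: [-0.6, -0.9, 6.0]
grip_width: 0.263
grip_force: 50.0
```

Call:
play_rows:
  translation:
    - [0.0,0.0,-0.02]
    - [0.0,0.0,-0.06]
    - [0.0,0.0,-0.11]
    - [0.0,0.0,-0.15]
    - [0.0,0.0,-0.15]
  rotation:
    - [0,0,0]
    - [0,0,0]
    - [0,0,0]
    - [0,0,0]
    - [0,0,0]
  gripper: [0.8,0.8,0.8,0.8,0.8]

```text
time_s: 4.97
eef_pos: [533.0, 316.5, 158.3]
ee_rot: [-0.001, 1.0, -0.01, 0.003]
force: [0.4, 0.2, -2.5]
grip_width: 0.26
grip_force: 49.4
```

```bash
python3 -c "
from h import *
go([559.5,-38.9,155],1.593)
s=ctrl.sense();print(s['force'],s['grip_width'])"
```

```text
at [533.  316.5 158.3] shift m [0.0336 0.3548 0.0027] turn [ 0.003  -0.0068 -1.6131]
[ 0.42583852  0.23829343 -2.52082749] 0.26025623943324877
```

Call:
play_rows:
  translation:
    - [0.006,0.05,0]
    - [0.012,0.11,0]
    - [0.018,0.16,0]
    - [0.024,0.21,0]
    - [0.028,0.26,0]
    - [0.031,0.31,0]
    - [0.0336,0.355,0]
    - [0.0336,0.355,0]
    - [0.0336,0.355,0]
    - [0.0336,0.355,0]
  rotation:
    - [0,0,0]
    - [0,0,-0.1]
    - [0,0,-0.25]
    - [0,0,-0.43]
    - [0,0,-0.6]
    - [0,0,-0.78]
    - [0,0,-0.96]
    - [0,0,-1.13]
    - [0,0,-1.31]
    - [0,0,-1.48]
  gripper: [0.8,0.8,0.8,0.8,0.8,0.8,0.8,0.8,0.8,0.8]

```text
time_s: 6.22
eef_pos: [557.6, -39.5, 153.2]
ee_rot: [-0.001, 0.743, 0.669, -0.001]
force: [-0.6, 0.1, -1.7]
grip_width: 0.261
grip_force: 49.6
```

```bash
python3 -c "
from h import *
go([559.5,-38.9,120],1.613)
s=ctrl.sense();print(s['force'],s['grip_width'])"
```

```text
at [557.6 -39.5 153.2] shift m [0.0008 0.0019 0.0332] turn [-0.0024 -0.0007 -0.1478]
[-0.64979277  0.08967957 -1.73121294] 0.26134271871856457
```

Call:
play_rows:
  translation:
    - [0.001,0.002,0.01]
    - [0.001,0.002,0.033]
    - [0.001,0.002,0.055]
    - [0.001,0.002,0.055]
    - [0.001,0.002,0.055]
    - [0.001,0.002,0.055]
    - [0.001,0.002,0.055]
  rotation:
    - [0,0,-0.146]
    - [0,0,-0.146]
    - [0,0,-0.146]
    - [0,0,-0.146]
    - [0,0,-0.146]
    - [0,0,-0.146]
    - [0,0,-0.146]
  gripper: [0.8,0.8,0.8,0.8,0.8,0.8,0.8]

```text
time_s: 7.1
eef_pos: [560.6, -38.9, 99.9]
ee_rot: [0.0, 0.695, 0.719, 0.0]
force: [-0.6, 0.4, -0.9]
grip_width: 0.266
grip_force: 49.5
```

```bash
python3 -c "
from h import *
import pickle
go([559.5,-38.9,68],1.613)
s=ctrl.sense();print(s['force'],s['grip_width'])
c=cap('scene','scene1.png');w=cap('wrist')
x=cv2.resize(c['pixels'][100:250,140:340],None,fx=3.5,fy=3.5,interpolation=cv2.INTER_CUBIC)
cv2.imwrite('pics/s1.png',x[...,::-1])
"
```

```text
at [560.6 -38.9  99.9] shift m [ 0.0001 -0.0011  0.0319] turn [ 0.0009  0.0003 -0.0072]
[-0.57723713  0.37322583 -0.91224578] 0.26603187760184044
```

View pics/s1.png

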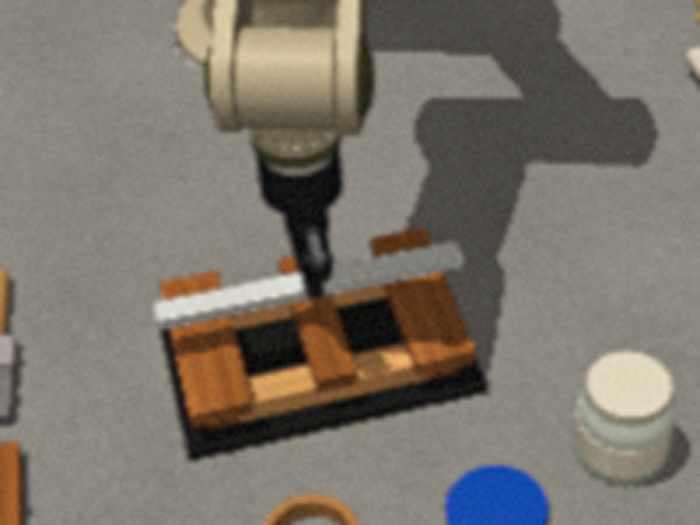

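The gripper holds the bar level over the middle of the seat, with an end over each outer board at about (165,310) and (455,255) in the crop. Lowering it now.

Call:
play_rows:
  translation:
    - [0.0,-0.001,0.015]
    - [0.0,-0.001,0.028]
    - [0.0,-0.001,0.029]
    - [0.0,-0.001,0.03]
    - [0.0,-0.001,0.03]
    - [0.0,-0.001,0.03]
  rotation:
    - [0,0,-0.007]
    - [0,0,-0.007]
    - [0,0,-0.007]
    - [0,0,-0.007]
    - [0,0,-0.007]
    - [0,0,-0.007]
  gripper: [0.8,0.8,0.8,0.8,0.8,0.8]

```text
time_s: 7.95
eef_pos: [559.6, -38.9, 69.6]
ee_rot: [0.0, 0.692, 0.722, 0.0]
force: [-0.4, 0.1, -2.0]
grip_width: 0.261
grip_force: 49.5
```

Call:
play_rows:
  translation:
    - [0,0,0.001]
    - [0,0,0.001]
    - [0,0,0.001]
  rotation:
    - [0,0,0]
    - [0,0,0]
    - [0,0,0]
  gripper: [0.8,0.8,0.8]

```text
time_s: 8.32
eef_pos: [559.4, -38.9, 68.3]
ee_rot: [0.0, 0.692, 0.722, 0.0]
force: [-0.7, -0.4, -2.6]
grip_width: 0.263
grip_force: 49.5
```

Call:
play_rows:
  translation:
    - [0,0,0.001]
    - [0,0,0.001]
    - [0,0,0.001]
  rotation:
    - [0,0,0]
    - [0,0,0]
    - [0,0,0]
  gripper: [0.8,0.8,0.8]

```text
time_s: 8.7
eef_pos: [559.4, -38.9, 67.3]
ee_rot: [0.0, 0.692, 0.722, 0.0]
force: [0.2, 0.3, -1.7]
grip_width: 0.267
grip_force: 49.5
```

Call:
play_rows:
  translation:
    - [0,0,0.0007]
    - [0,0,0.0007]
    - [0,0,0.0007]
  rotation:
    - [0,0,0]
    - [0,0,0]
    - [0,0,0]
  gripper: [0.8,0.8,0.8]

```text
time_s: 9.07
eef_pos: [559.4, -38.9, 66.6]
ee_rot: [-0.0, 0.692, 0.722, 0.0]
force: [-0.5, 1.0, -1.9]
grip_width: 0.263
grip_force: 49.5
```

```bash
python3 -c "
from h import *
s=ctrl.sense();print(s['force'],s['wrist_torque'],s['eef_pos'])
go([559.5,-38.9,65],1.6126)"
```

```text
[-0.51073775  1.00453263 -1.89617761] [ 0.01736708 -0.03089283  0.01769196] [559.38520878 -38.89281684  66.5915629 ]
at [559.4 -38.9  66.6] shift m [-0.      0.0001  0.0016] turn [-0.     -0.      0.0002]
```

Call:
play_rows:
  translation:
    - [0,0,0.0007]
    - [0,0,0.0007]
    - [0,0,0.0007]
  rotation:
    - [0,0,0]
    - [0,0,0]
    - [0,0,0]
  gripper: [0.8,0.8,0.8]

```text
time_s: 9.45
eef_pos: [559.4, -38.9, 65.9]
ee_rot: [-0.0, 0.692, 0.722, -0.0]
force: [-0.2, 0.4, -1.5]
grip_width: 0.266
grip_force: 49.5
```

Call:
play_rows:
  translation:
    - [0,0,0.0006]
    - [0,0,0.0006]
    - [0,0,0.0006]
  rotation:
    - [0,0,0]
    - [0,0,0]
    - [0,0,0]
  gripper: [0.8,0.8,0.8]

```text
time_s: 9.82
eef_pos: [559.4, -38.9, 65.3]
ee_rot: [0.0, 0.692, 0.722, -0.0]
force: [-0.2, 0.3, -2.7]
grip_width: 0.265
grip_force: 49.5
```

Call:
play_rows:
  translation:
    - [0,0,0.0006]
    - [0,0,0.0006]
    - [0,0,0.0006]
  rotation:
    - [0,0,0]
    - [0,0,0]
    - [0,0,0]
  gripper: [0.8,0.8,0.8]

```text
time_s: 10.2
eef_pos: [559.4, -38.9, 64.8]
ee_rot: [0.0, 0.692, 0.722, 0.0]
force: [-0.2, 0.6, -1.6]
grip_width: 0.26
grip_force: 49.7
```

Call:
play_rows:
  translation:
    - [0,0,0.0005]
    - [0,0,0.0005]
    - [0,0,0.0005]
  rotation:
    - [0,0,0]
    - [0,0,0]
    - [0,0,0]
  gripper: [0.8,0.8,0.8]

```text
time_s: 10.58
eef_pos: [559.5, -38.9, 64.5]
ee_rot: [0.0, 0.692, 0.722, 0.0]
force: [-1.8, 0.6, 4.5]
grip_width: 0.266
grip_force: 50.2
```

Call:
play_rows:
  translation:
    - [0,0,-0.0003]
    - [0,0,-0.0003]
    - [0,0,-0.0003]
    - [0,0,-0.0003]
    - [0,0,-0.0003]
    - [0,0,-0.0003]
    - [0,0,-0.0003]
  rotation:
    - [0,0,0]
    - [0,0,0]
    - [0,0,0]
    - [0,0,0]
    - [0,0,0]
    - [0,0,0]
    - [0,0,0]
  gripper: [0.8,0.3,0.1,-0.2,-0.2,-0.2,-0.2]

```text
time_s: 11.45
eef_pos: [559.4, -38.9, 64.5]
ee_rot: [0.0, 0.692, 0.722, 0.0]
force: [-0.9, 1.0, -0.0]
grip_width: 0.601
grip_force: 0.0
```

Call:
play_rows:
  translation:
    - [0,0,-0.01]
    - [0,0,-0.04]
    - [0,0,-0.07]
    - [0,0,-0.07]
    - [0,0,-0.07]
  rotation:
    - [0,0,0]
    - [0,0,0]
    - [0,0,0]
    - [0,0,0]
    - [0,0,0]
  gripper: [-0.2,-0.2,1,1,1]

```text
time_s: 12.08
eef_pos: [559.0, -38.8, 134.0]
ee_rot: [-0.0, 0.692, 0.722, -0.0]
force: [-0.4, 0.1, -0.6]
grip_width: 0.001
grip_force: 0.0
```

```bash
python3 -c "
from h import *
s=ctrl.sense();print(s['force'],s['wrist_torque'],s['eef_pos'],s['grip_width'])
c=cap('scene')
x=cv2.resize(c['pixels'][100:250,140:340],None,fx=3.5,fy=3.5,interpolation=cv2.INTER_CUBIC)
cv2.imwrite('pics/s2.png',x[...,::-1])
import pickle;pickle.dump((cap('top'),c),open('c2.pkl','wb'))
d=np.array([-0.0418,.9991,0])
for e in (135,-135): go(np.array([559.5,-38.9,90])+e*d,1.6126)
"
```

```text
[-0.41046864  0.1196655  -0.60415112] [-0.00546829  0.0513122  -0.02468203] [559.04988533 -38.80344268 134.04103342] 0.0007740029096582837
at [558.9 -38.8 133.6] shift m [0.1348 0.0007 0.0437] turn [-0.0017 -0.0006  0.0002]
at [558.9 -38.8 133.6] shift m [-0.1352  0.0006  0.0435] turn [-0.0017 -0.0006  0.0002]
```

View pics/s2.png

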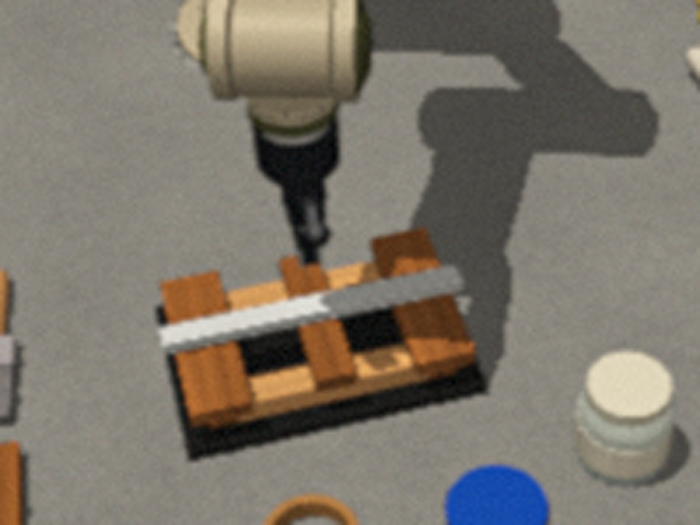

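The bar lies across both outer boards and the slat, ends at about (165,335) and (460,280) in the crop, and the gripper is clear. Next is the left end.

Call:
play_rows:
  translation:
    - [0.05,0.0005,0.01]
    - [0.1,0.0005,0.03]
    - [0.135,0.0005,0.045]
    - [0.135,0.0005,0.05]
    - [0.135,0.0005,0.054]
    - [0.135,0.0005,0.054]
    - [0.135,0.0005,0.054]
  rotation:
    - [0,0,0]
    - [0,0,0]
    - [0,0,0]
    - [0,0,0]
    - [0,0,0]
    - [0,0,0]
    - [0,0,0]
  gripper: [1,1,1,1,1,1,1]

```text
time_s: 13.05
eef_pos: [554.5, 95.2, 80.8]
ee_rot: [0.0, 0.693, 0.721, 0.0]
force: [1.1, 0.3, -0.2]
grip_width: 0.001
grip_force: 0.0
```

```bash
python3 -c "
from h import *
s=ctrl.sense();print(s['force'])
go(np.array([559.5,-38.9,72])+135*np.array([-0.0418,.9991,0]),1.6126)
import pickle
for c in (cap('top'),pickle.load(open('c2.pkl','rb'))[0]):
  m=((c['pixels'].min(2)>165)*255).astype(np.uint8);mm=np.zeros_like(m);mm[170:225,215:335]=m[170:225,215:335]
  for k in cv2.findContours(mm,0,1)[0]:
    if cv2.contourArea(k)>30: print(cv2.boundingRect(k),cv2.minAreaRect(ray(c,k[:,0],75)[:,:2].astype(np.float32)))
"
```

```text
[ 1.09368714  0.29771544 -0.21538853]
at [554.5  95.2  80.8] shift m [ 0.0008 -0.0007  0.0088] turn [ 0.0006  0.0001 -0.0009]
(256, 190, 65, 9) ((562.6983032226562, -77.73194122314453), (22.885324478149414, 220.55050659179688), 2.3543057441711426)
(302, 190, 19, 7) ((565.6685791015625, -156.9092254638672), (20.983585357666016, 62.13821792602539), 0.02386096864938736)
```

Call:
play_rows:
  translation:
    - [0.0,0,0.003]
    - [0.0,0,0.005]
    - [0.0,0,0.006]
    - [0.0,0,0.006]
    - [0,0,0.006]
  rotation:
    - [0,0,0]
    - [0,0,0]
    - [0,0,0]
    - [0,0,0]
    - [0,0,0]
  gripper: [1,1,1,1,1]

```text
time_s: 13.72
eef_pos: [554.3, 96.0, 74.6]
ee_rot: [0.0, 0.692, 0.722, 0.0]
force: [-0.4, 0.0, 0.4]
grip_width: -0.009
grip_force: 0.2
```

Call:
play_rows:
  translation:
    - [0,0,0.0005]
    - [0,0,0.001]
    - [0,0,0.001]
    - [0,0,0.001]
  rotation:
    - [0,0,0]
    - [0,0,0]
    - [0,0,0]
    - [0,0,0]
  gripper: [1,1,1,1]

```text
time_s: 14.22
eef_pos: [554.2, 96.0, 73.5]
ee_rot: [-0.0, 0.692, 0.722, 0.0]
force: [-0.4, -0.0, 0.4]
grip_width: -0.004
grip_force: 0.2
```

Call:
play_rows:
  translation:
    - [0,0,0.0005]
    - [0,0,0.0008]
    - [0,0,0.0008]
    - [0,0,0.0008]
  rotation:
    - [0,0,0]
    - [0,0,0]
    - [0,0,0]
    - [0,0,0]
  gripper: [1,1,1,1]

```text
time_s: 14.72
eef_pos: [554.2, 96.0, 72.7]
ee_rot: [-0.0, 0.692, 0.722, 0.0]
force: [0.1, 0.0, 0.1]
grip_width: 0.001
grip_force: 0.2
```

Call:
play_rows:
  translation:
    - [0,0,0.0005]
    - [0,0,0.0005]
    - [0,0,0.0005]
  rotation:
    - [0,0,0]
    - [0,0,0]
    - [0,0,0]
  gripper: [1,1,1]

```text
time_s: 15.1
eef_pos: [554.2, 96.0, 72.2]
ee_rot: [0.0, 0.692, 0.722, 0.0]
force: [-0.2, -0.2, 0.5]
grip_width: -0.002
grip_force: 0.4
```

Call:
play_rows:
  translation:
    - [0,0,0.0004]
    - [0,0,0.0004]
    - [0,0,0.0004]
  rotation:
    - [0,0,0]
    - [0,0,0]
    - [0,0,0]
  gripper: [1,1,1]

```text
time_s: 15.48
eef_pos: [554.3, 96.0, 72.0]
ee_rot: [0.0, 0.692, 0.722, 0.0]
force: [-0.4, -0.1, 4.9]
grip_width: 0.0
grip_force: 1.9
```

Call:
play_rows:
  translation:
    - [0,0,-0.006]
    - [-0.01,0,-0.025]
    - [-0.07,0,-0.035]
    - [-0.13,0,-0.035]
    - [-0.19,0,-0.035]
    - [-0.25,0,-0.035]
    - [-0.27,0,-0.025]
    - [-0.27,0,-0.012]
    - [-0.27,0,-0.012]
    - [-0.27,0,-0.012]
  rotation:
    - [0,0,0]
    - [0,0,0]
    - [0,0,0]
    - [0,0,0]
    - [0,0,0]
    - [0,0,0]
    - [0,0,0]
    - [0,0,0]
    - [0,0,0]
    - [0,0,0]
  gripper: [1,1,1,1,1,1,1,1,1,1]

```text
time_s: 16.73
eef_pos: [565.8, -172.3, 84.0]
ee_rot: [-0.0, 0.691, 0.722, 0.0]
force: [0.0, 0.5, -0.2]
grip_width: 0.001
grip_force: 0.0
```

```bash
python3 -c "
from h import *
s=ctrl.sense();print(s['force'])
go(np.array([559.5,-38.9,72])-135*np.array([-0.0418,.9991,0]),1.6126)
c=cap('scene')
x=cv2.resize(c['pixels'][150:240,170:290],None,fx=6,fy=6,interpolation=cv2.INTER_CUBIC)
cv2.imwrite('pics/s3.png',x[...,::-1])
"
```

```text
[ 0.02755309  0.45626475 -0.18633084]
at [ 565.8 -172.3   84. ] shift m [-0.0015 -0.0007  0.012 ] turn [ 0.     -0.0001  0.0021]
```

View pics/s3.png

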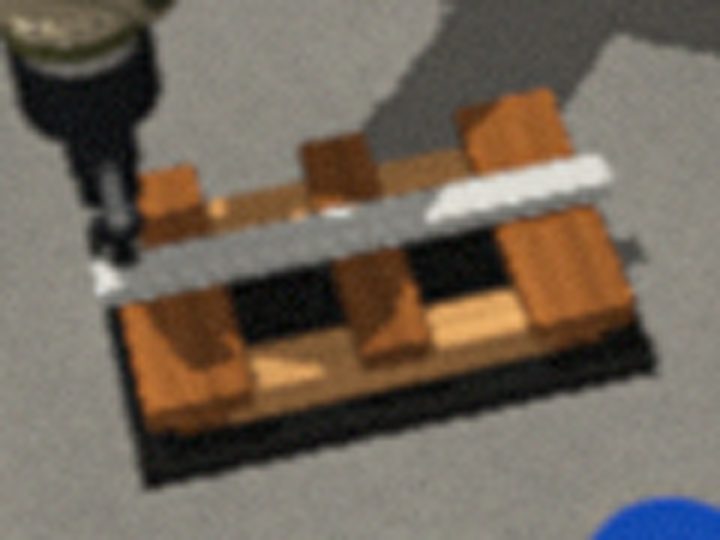

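The closed fingers are above the right end of the bar at about (110,265), and the bar still lies across the slat.

Call:
play_rows:
  translation:
    - [-0.001,0,0.004]
    - [-0.001,0,0.006]
    - [-0.001,0,0.007]
    - [-0.001,0,0.008]
    - [-0.001,0,0.009]
    - [-0.001,0,0.0095]
    - [-0.001,0,0.0095]
  rotation:
    - [0,0,0]
    - [0,0,0]
    - [0,0,0]
    - [0,0,0]
    - [0,0,0]
    - [0,0,0]
    - [0,0,0]
  gripper: [1,1,1,1,1,1,1]

```text
time_s: 17.65
eef_pos: [565.6, -174.8, 74.3]
ee_rot: [0.0, 0.692, 0.722, 0.0]
force: [-1.0, 0.5, 0.6]
grip_width: 0.003
grip_force: 0.1
```

Call:
play_rows:
  translation:
    - [0,0,0.0005]
    - [0,0,0.001]
    - [0,0,0.001]
    - [0,0,0.001]
  rotation:
    - [0,0,0]
    - [0,0,0]
    - [0,0,0]
    - [0,0,0]
  gripper: [1,1,1,1]

```text
time_s: 18.15
eef_pos: [565.6, -174.7, 73.3]
ee_rot: [-0.0, 0.692, 0.722, 0.0]
force: [0.6, -1.1, 0.3]
grip_width: -0.002
grip_force: 0.1
```

Call:
play_rows:
  translation:
    - [0,0,0.0005]
    - [0,0,0.0005]
    - [0,0,0.0005]
    - [0,0,0.0005]
  rotation:
    - [0,0,0]
    - [0,0,0]
    - [0,0,0]
    - [0,0,0]
  gripper: [1,1,1,1]

```text
time_s: 18.65
eef_pos: [565.6, -174.8, 72.8]
ee_rot: [-0.0, 0.692, 0.722, 0.0]
force: [0.1, -0.4, -0.1]
grip_width: 0.002
grip_force: 0.1
```

Call:
play_rows:
  translation:
    - [0,0,0.0006]
    - [0,0,0.0006]
    - [0,0,0.0006]
  rotation:
    - [0,0,0]
    - [0,0,0]
    - [0,0,0]
  gripper: [1,1,1]

```text
time_s: 19.02
eef_pos: [565.6, -174.8, 72.2]
ee_rot: [0.0, 0.692, 0.722, -0.0]
force: [-0.2, -0.0, 0.8]
grip_width: 0.001
grip_force: 0.4
```

Call:
play_rows:
  translation:
    - [0,0,0.0004]
    - [0,0,0.0004]
    - [0,0,0.0004]
  rotation:
    - [0,0,0]
    - [0,0,0]
    - [0,0,0]
  gripper: [1,1,1]

```text
time_s: 19.4
eef_pos: [565.7, -174.8, 72.0]
ee_rot: [0.0, 0.692, 0.722, 0.0]
force: [-0.4, 0.1, 4.0]
grip_width: 0.003
grip_force: 1.8
```

Call:
play_rows:
  translation:
    - [0,0,-0.006]
    - [0.01,0,-0.02]
    - [0.06,0,-0.025]
    - [0.11,0,-0.02]
    - [0.138,0,-0.012]
    - [0.138,0,-0.008]
    - [0.138,0,-0.008]
    - [0.138,0,-0.006]
  rotation:
    - [0,0,0]
    - [0,0,0]
    - [0,0,0]
    - [0,0,0]
    - [0,0,0]
    - [0,0,0]
    - [0,0,0]
    - [0,0,0]
  gripper: [1,1,1,1,1,1,1,1]

```text
time_s: 20.4
eef_pos: [560.1, -37.8, 78.3]
ee_rot: [0.0, 0.693, 0.721, 0.0]
force: [0.2, -0.7, 0.4]
grip_width: -0.003
grip_force: 0.0
```

Call:
play_rows:
  translation:
    - [0,0,0.0008]
    - [0,0,0.0014]
    - [0,0,0.002]
    - [0,0,0.002]
    - [0,0,0.002]
  rotation:
    - [0,0,0]
    - [0,0,0]
    - [0,0,0]
    - [0,0,0]
    - [0,0,0]
  gripper: [1,1,1,1,1]

```text
time_s: 21.02
eef_pos: [559.8, -36.8, 75.8]
ee_rot: [0.0, 0.692, 0.722, 0.0]
force: [0.1, 0.4, 0.2]
grip_width: 0.001
grip_force: 0.0
```

Call:
play_rows:
  translation:
    - [0,0,0.0005]
    - [0,0,0.0005]
    - [0,0,0.0005]
  rotation:
    - [0,0,0]
    - [0,0,0]
    - [0,0,0]
  gripper: [1,1,1]

```text
time_s: 21.4
eef_pos: [559.8, -36.9, 75.3]
ee_rot: [0.0, 0.692, 0.722, 0.0]
force: [-0.1, 0.2, 0.4]
grip_width: -0.003
grip_force: 0.0
```

Call:
play_rows:
  translation:
    - [0,0,0.0004]
    - [0,0,0.0004]
    - [0,0,0.0004]
  rotation:
    - [0,0,0]
    - [0,0,0]
    - [0,0,0]
  gripper: [1,1,1]

```text
time_s: 21.78
eef_pos: [559.8, -36.9, 75.0]
ee_rot: [0.0, 0.692, 0.722, 0.0]
force: [-0.0, 0.0, 1.6]
grip_width: 0.001
grip_force: 0.4
```

Call:
play_rows:
  translation:
    - [0,0,0.0004]
    - [0,0,0.0004]
    - [0,0,0.0004]
  rotation:
    - [0,0,0]
    - [0,0,0]
    - [0,0,0]
  gripper: [1,1,1]

```text
time_s: 22.15
eef_pos: [559.9, -36.9, 74.7]
ee_rot: [0.0, 0.692, 0.722, 0.0]
force: [-1.1, 1.0, 3.4]
grip_width: -0.003
grip_force: 2.3
```

Call:
play_rows:
  translation:
    - [0,0,0.0004]
    - [0,0,0.0004]
    - [0,0,0.0004]
  rotation:
    - [0,0,0]
    - [0,0,0]
    - [0,0,0]
  gripper: [1,1,1]

```text
time_s: 22.52
eef_pos: [560.0, -36.9, 74.6]
ee_rot: [0.0, 0.692, 0.722, 0.0]
force: [-1.4, 0.6, 7.0]
grip_width: -0.003
grip_force: 3.6
```

Call:
play_rows:
  translation:
    - [0,0,0.0004]
    - [0,0,0.0004]
    - [0,0,0.0004]
  rotation:
    - [0,0,0]
    - [0,0,0]
    - [0,0,0]
  gripper: [1,1,1]

```text
time_s: 22.9
eef_pos: [560.0, -36.9, 74.3]
ee_rot: [0.0, 0.692, 0.722, 0.0]
force: [-1.9, 1.4, 7.5]
grip_width: -0.005
grip_force: 4.3
```

Call:
play_rows:
  translation:
    - [0,0,0.0004]
    - [0,0,0.0004]
    - [0,0,0.0004]
  rotation:
    - [0,0,0]
    - [0,0,0]
    - [0,0,0]
  gripper: [1,1,1]

```text
time_s: 23.28
eef_pos: [560.1, -36.9, 74.0]
ee_rot: [0.0, 0.692, 0.722, 0.0]
force: [-2.8, 0.5, 8.7]
grip_width: 0.002
grip_force: 4.4
```

Call:
play_rows:
  translation:
    - [0,0,0.0004]
    - [0,0,0.0004]
    - [0,0,0.0004]
  rotation:
    - [0,0,0]
    - [0,0,0]
    - [0,0,0]
  gripper: [1,1,1]

```text
time_s: 23.65
eef_pos: [560.0, -36.9, 73.6]
ee_rot: [0.0, 0.692, 0.722, 0.0]
force: [-1.6, 0.3, 8.8]
grip_width: -0.001
grip_force: 4.4
```

Call:
play_rows:
  translation:
    - [0,0,0.0004]
    - [0,0,0.0004]
    - [0,0,0.0004]
  rotation:
    - [0,0,0]
    - [0,0,0]
    - [0,0,0]
  gripper: [1,1,1]

```text
time_s: 24.02
eef_pos: [560.0, -36.9, 73.2]
ee_rot: [0.0, 0.692, 0.722, 0.0]
force: [-1.9, 1.3, 9.0]
grip_width: -0.002
grip_force: 4.4
```

Call:
play_rows:
  translation:
    - [0,0,0.0004]
    - [0,0,0.0004]
    - [0,0,0.0004]
  rotation:
    - [0,0,0]
    - [0,0,0]
    - [0,0,0]
  gripper: [1,1,1]

```text
time_s: 24.4
eef_pos: [560.0, -36.9, 72.8]
ee_rot: [0.0, 0.692, 0.722, 0.0]
force: [-2.3, 0.6, 8.1]
grip_width: -0.001
grip_force: 4.4
```

Force is steady at about 9 N while the tool descends, so the slat is sliding. I'll continue until the force rises at the stop.

Call:
play_rows:
  translation:
    - [0,0,0.0004]
    - [0,0,0.0004]
    - [0,0,0.0004]
  rotation:
    - [0,0,0]
    - [0,0,0]
    - [0,0,0]
  gripper: [1,1,1]

```text
time_s: 24.78
eef_pos: [560.0, -36.9, 72.4]
ee_rot: [0.0, 0.692, 0.722, 0.0]
force: [-1.9, 0.2, 8.1]
grip_width: -0.003
grip_force: 4.4
```

Call:
play_rows:
  translation:
    - [0,0,0.0003]
    - [0,0,0.0003]
    - [0,0,0.0003]
  rotation:
    - [0,0,0]
    - [0,0,0]
    - [0,0,0]
  gripper: [1,1,1]

```text
time_s: 25.15
eef_pos: [560.0, -36.9, 72.1]
ee_rot: [0.0, 0.692, 0.722, 0.0]
force: [-2.9, 0.6, 9.3]
grip_width: 0.001
grip_force: 4.4
```

Call:
play_rows:
  translation:
    - [0,0,0.0003]
    - [0,0,0.0003]
    - [0,0,0.0003]
  rotation:
    - [0,0,0]
    - [0,0,0]
    - [0,0,0]
  gripper: [1,1,1]

```text
time_s: 25.52
eef_pos: [560.0, -36.9, 71.8]
ee_rot: [0.0, 0.692, 0.722, 0.0]
force: [-1.7, 0.5, 8.3]
grip_width: 0.001
grip_force: 4.4
```

Call:
play_rows:
  translation:
    - [0,0,0.0003]
    - [0,0,0.0003]
    - [0,0,0.0003]
  rotation:
    - [0,0,0]
    - [0,0,0]
    - [0,0,0]
  gripper: [1,1,1]

```text
time_s: 25.9
eef_pos: [560.1, -36.9, 71.5]
ee_rot: [0.0, 0.692, 0.722, 0.0]
force: [-2.1, 1.2, 8.9]
grip_width: 0.002
grip_force: 4.7
```

Call:
play_rows:
  translation:
    - [0,0,0.0003]
    - [0,0,0.0003]
    - [0,0,0.0003]
  rotation:
    - [0,0,0]
    - [0,0,0]
    - [0,0,0]
  gripper: [1,1,1]

```text
time_s: 26.28
eef_pos: [560.0, -36.9, 71.4]
ee_rot: [0.0, 0.692, 0.722, 0.0]
force: [-2.0, 0.9, 11.2]
grip_width: 0.004
grip_force: 5.6
```

Call:
play_rows:
  translation:
    - [0,0,0.0003]
    - [0,0,0.0003]
    - [0,0,0.0003]
  rotation:
    - [0,0,0]
    - [0,0,0]
    - [0,0,0]
  gripper: [1,1,1]

```text
time_s: 26.65
eef_pos: [560.1, -36.9, 71.3]
ee_rot: [0.0, 0.692, 0.722, 0.0]
force: [-4.1, 0.9, 13.8]
grip_width: 0.002
grip_force: 6.5
```

Call:
play_rows:
  translation:
    - [0,0,0.0002]
    - [0,0,0.0002]
    - [0,0,0.0002]
  rotation:
    - [0,0,0]
    - [0,0,0]
    - [0,0,0]
  gripper: [1,1,1]

```text
time_s: 27.02
eef_pos: [560.1, -36.9, 71.3]
ee_rot: [0.0, 0.692, 0.722, 0.0]
force: [-4.0, 0.0, 13.8]
grip_width: -0.0
grip_force: 7.1
```

Call:
play_rows:
  translation:
    - [0,0,-0.006]
    - [0.01,0,-0.02]
    - [0.06,0,-0.025]
    - [0.11,0,-0.022]
    - [0.133,0,-0.012]
    - [0.133,0,-0.007]
    - [0.133,0,-0.004]
    - [0.133,0,-0.003]
    - [0.133,0,-0.003]
  rotation:
    - [0,0,0]
    - [0,0,0]
    - [0,0,0]
    - [0,0,0]
    - [0,0,0]
    - [0,0,0]
    - [0,0,0]
    - [0,0,0]
    - [0,0,0]
  gripper: [1,1,1,1,1,1,1,1,1]

```text
time_s: 28.15
eef_pos: [554.4, 95.3, 73.2]
ee_rot: [0.0, 0.693, 0.721, 0.0]
force: [-0.1, 0.6, 0.1]
grip_width: 0.001
grip_force: 0.0
```

```bash
python3 -c "
from h import *
s=ctrl.sense();print(s['force'])
go(np.array([559.5,-38.9,72])+135*np.array([-0.0418,.9991,0]),1.6126)
"
```

```text
[-0.12822729  0.62315921  0.06470191]
at [554.4  95.3  73.2] shift m [ 0.0007 -0.0005  0.0012] turn [ 0.0002  0.     -0.0009]
```

Call:
play_rows:
  translation:
    - [0,0,0.0004]
    - [0,0,0.0008]
    - [0,0,0.0008]
    - [0,0,0.0008]
  rotation:
    - [0,0,0]
    - [0,0,0]
    - [0,0,0]
    - [0,0,0]
  gripper: [1,1,1,1]

```text
time_s: 28.65
eef_pos: [554.2, 96.0, 72.2]
ee_rot: [0.0, 0.692, 0.722, 0.0]
force: [0.3, 0.6, 0.4]
grip_width: 0.002
grip_force: 0.0
```

Call:
play_rows:
  translation:
    - [0,0,0.0004]
    - [0,0,0.0004]
    - [0,0,0.0004]
  rotation:
    - [0,0,0]
    - [0,0,0]
    - [0,0,0]
  gripper: [1,1,1]

```text
time_s: 29.02
eef_pos: [554.3, 96.0, 71.9]
ee_rot: [0.0, 0.692, 0.722, 0.0]
force: [-0.7, -0.3, 1.9]
grip_width: -0.003
grip_force: 0.9
```

Call:
play_rows:
  translation:
    - [0,0,0.0003]
    - [0,0,0.0003]
    - [0,0,0.0003]
    - [0,0,0.0003]
  rotation:
    - [0,0,0]
    - [0,0,0]
    - [0,0,0]
    - [0,0,0]
  gripper: [1,1,1,1]

```text
time_s: 29.52
eef_pos: [554.3, 96.0, 71.7]
ee_rot: [0.0, 0.692, 0.722, 0.0]
force: [-0.5, 0.2, 4.9]
grip_width: -0.001
grip_force: 2.7
```

Call:
play_rows:
  translation:
    - [0,0,-0.006]
    - [-0.01,0,-0.025]
    - [-0.07,0,-0.03]
    - [-0.13,0,-0.03]
    - [-0.19,0,-0.03]
    - [-0.25,0,-0.03]
    - [-0.271,0,-0.02]
    - [-0.271,0,-0.006]
    - [-0.271,0,-0.0015]
    - [-0.271,0,-0.0015]
  rotation:
    - [0,0,0]
    - [0,0,0]
    - [0,0,0]
    - [0,0,0]
    - [0,0,0]
    - [0,0,0]
    - [0,0,0]
    - [0,0,0]
    - [0,0,0]
    - [0,0,0]
  gripper: [1,1,1,1,1,1,1,1,1,1]

```text
time_s: 30.78
eef_pos: [565.7, -173.3, 72.8]
ee_rot: [-0.0, 0.691, 0.722, -0.0]
force: [-0.6, 0.2, -0.7]
grip_width: 0.001
grip_force: 0.0
```

Call:
play_rows:
  translation:
    - [0,0,0.0004]
    - [0,0,0.0004]
    - [0,0,0.0004]
  rotation:
    - [0,0,0]
    - [0,0,0]
    - [0,0,0]
  gripper: [1,1,1]

```text
time_s: 31.15
eef_pos: [565.7, -174.6, 72.8]
ee_rot: [0.0, 0.692, 0.722, 0.0]
force: [0.6, 1.0, 0.1]
grip_width: 0.002
grip_force: 0.0
```

Call:
play_rows:
  translation:
    - [0,0,0.0006]
    - [0,0,0.0006]
    - [0,0,0.0006]
  rotation:
    - [0,0,0]
    - [0,0,0]
    - [0,0,0]
  gripper: [1,1,1]

```text
time_s: 31.52
eef_pos: [565.6, -174.8, 72.0]
ee_rot: [0.0, 0.692, 0.722, 0.0]
force: [-0.0, 0.3, 0.1]
grip_width: 0.003
grip_force: 0.1
```

Call:
play_rows:
  translation:
    - [0,0,0.0004]
    - [0,0,0.0004]
    - [0,0,0.0004]
  rotation:
    - [0,0,0]
    - [0,0,0]
    - [0,0,0]
  gripper: [1,1,1]

```text
time_s: 31.9
eef_pos: [565.6, -174.8, 71.8]
ee_rot: [0.0, 0.692, 0.722, 0.0]
force: [-1.8, 0.2, 4.6]
grip_width: 0.003
grip_force: 1.9
```

Call:
play_rows:
  translation:
    - [0,0,0.0002]
    - [0,0,0.0002]
    - [0,0,0.0002]
  rotation:
    - [0,0,0]
    - [0,0,0]
    - [0,0,0]
  gripper: [1,1,1]

```text
time_s: 32.28
eef_pos: [565.7, -174.8, 71.7]
ee_rot: [0.0, 0.692, 0.722, 0.0]
force: [-1.7, 0.9, 6.7]
grip_width: 0.0
grip_force: 2.8
```

Both ends were firm straight away at the same height, z ≈ 72, so the bar no longer rocks. Retreating.

Call:
play_rows:
  translation:
    - [0,0,-0.01]
    - [0,0,-0.04]
    - [0,0,-0.09]
    - [0,0,-0.12]
    - [0,0,-0.12]
    - [0,0,-0.12]
  rotation:
    - [0,0,0]
    - [0,0,0]
    - [0,0,0]
    - [0,0,0]
    - [0,0,0]
    - [0,0,0]
  gripper: [1,1,1,1,1,1]

```text
time_s: 33.02
eef_pos: [565.2, -174.6, 190.4]
ee_rot: [-0.001, 0.692, 0.722, -0.0]
force: [-0.2, 0.0, -1.0]
grip_width: 0.001
grip_force: 0.0
```

```bash
python3 -c "
from h import *
s=ctrl.sense();print(s['force'],s['eef_pos'])
c=cap('scene')
x=cv2.resize(c['pixels'][150:240,170:290],None,fx=6,fy=6,interpolation=cv2.INTER_CUBIC)
cv2.imwrite('pics/s4.png',x[...,::-1])
"
```

```text
[-0.22207149  0.04131792 -0.99934276] [ 565.18805124 -174.57671018  190.41305964]
```

View pics/s4.png

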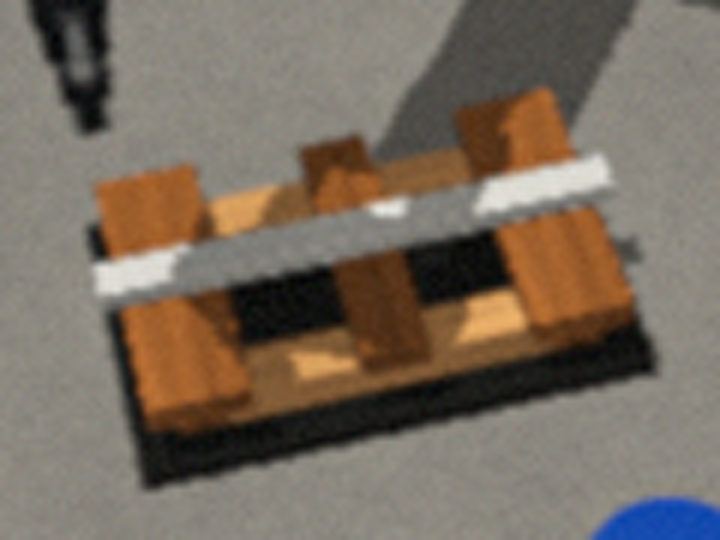

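The bar lies flat from board to board, about (95,280) to (610,180) in the crop, and the fingers are well clear at (90,125). I'm handing the job in.

```bash
python3 -c "
from rig import ctrl
print(ctrl.finish_job())"
```

```text
the job is handed in; nothing more can be done
None
```

The bar lies flat across the seat with the slat pushed home; the final light presses on the left and right ends (5–7 N) felt no rocking, the highest push force I read was about 14 N, and the job was handed in at about 33 s (verdict not shown).

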